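# Power up and zero the kitchen scale

## Task

Get the kitchen scale ready for weighing out biscuits, pressing with the closed fingertips: first switch on the socket that has the plug in it by pressing the raised end of its rocker fully down, then press the scale's round power key fully in (it stays in), and last press the long oblong zero key all the way down and let it come back up. Leave the empty bowl standing on the scale, do not press the square key or the other socket's rocker, and do not lift or shift the bowl, the jar, the mug, or the cutter and biscuit lying between scale and power block.

Things in the scene. Friction and masses are not known exactly. Their poses are not given: they have to be found in the camera images.
- scale: grey kitchen scale, 240 mm deep (x) by 210 mm wide (y), case top 35 mm above the counter, fixed; origin on the counter under its centre, -x is its front. Round steel platter 156 mm across, centre 35 mm to +x, top at 45 mm. Three white keys in a row along y, 90 mm towards the front from the centre, 70 mm apart, each on a black plate 42 x 56 x 3 mm; which key is in which place varies. It stands on the left or the right, the power block on the other side
- block: white power block, 150 mm (x) by 200 mm (y), top 40 mm above the counter, fixed; origin on the counter under its centre, -x is its front (robot side). Two gangs side by side along y, 96 mm apart, on grey plates 4 mm thick; each has a white rocker in front and a socket behind. One socket holds a black plug 36 x 48 mm, 34 mm tall, 68 mm behind its rocker's pivot; which gang has it varies
- plug_rocker (a joint): rocker of the socket WITH the plug, 60 mm long (x of the block) by 34 mm wide, a shallow V pivoted at mid-length across the block; rad, 0 = off (front end, towards the block's -x, raised about 7 mm above the pivot line; rear half level), 0.24 = fully on (front half pressed level, rear end raised). Held by friction: about 1.5 N at plug_press moves it, and it stays where it is left. Starts off
- plug_press (a point): point on the upper face of the front (raised) half of that rocker, 21 mm in front of its pivot, on its centre line; moves with it; about 59 mm above the counter when off, about 5 mm lower when on
- spare_rocker (a joint): the same kind of rocker at the socket without a plug; starts off, leave it off
- spare_press (a point): same point on the spare rocker
- power_key (a joint): round white power key, 26 mm across; m, 0 = up, 0.006 = fully in, moving down. Latching: a steady 2.5 N or so moves it and it stays in where it is left. Starts up, its top 9 mm above its plate
- power_key_top (a point): centre of the round key's top, 47 mm above the counter when up
- zero_key (a joint): oblong white zero key, 18 mm (x of the scale) by 44 mm (y); m, 0 = up, 0.006 = fully down. Sprung: 1.5 N starts it, 4.5 N takes it to the bottom, and it comes back up when let go
- zero_key_top (a point): centre of the oblong key's top, 47 mm above the counter when up
- unit_key (a joint): square white key, 20 by 20 mm, sprung like the zero key; do not press
- unit_key_top (a point): centre of the square key's top, 47 mm above the counter when up
- bowl: empty white bowl, rim 124 mm across, 48 mm tall, standing loose on the platter (rim 93 mm above the counter); origin under its centre, z up. Leave it there
- biscuit_near: a round chocolate-chip biscuit, 60 mm across, 15 mm thick, loose; origin under its centre, z up. Leave alone; it stands on the counter between scale and power block, nearer the robot
- cutter: steel ring biscuit cutter, 56 mm across, 30 mm tall, loose on the counter between scale and power block, farther out; origin under its centre. Leave alone
- jar: amber jar, 66 mm across, 100 mm tall, loose at the left side; origin under its centre. Leave alone
- mug: blue mug, 78 mm across, 90 mm tall, loose at the right side; origin under its centre. Leave alone
Mind the look-alikes: they are no part of the job. Leave any brown or turquoise look-alike of the bowl alone.

How it is judged:
By the outcome, as a careful person would: the job done as asked, in the order asked, and still so for the second after the job is handed in, with the robot touching nothing.
It also fails if it takes over 45 s, if anything falls off the work surface, if the arm or the gripper's body presses on something with over 40 N, if the wrist force passes 120 N, or if a joint passes its speed limit or range.

## Robot

A 6-joint arm with a two-finger parallel gripper is mounted at the origin on the work surface. World frame = base frame: x ahead of the robot, y to its left, z up, the work surface at z = 0. Lengths are in m, angles in rad, forces in N, time in s.
With the tool pointing down it reaches from about 0.25 to 0.775 m from the base axis. Payload 4 kg.
Tool frame: the origin (TCP) lies on the centre line of the jaws, within the pads' length; the fingertips stand 14 mm ahead of it and the grasp point (between the pads) lies 5 mm behind it (robot.tcp_to_tips is the distance from the TCP to the fingertips, in m); z points along the fingers, y is the line along which they close (so a half turn about z gives the same grasp; the last joint's range is limited). The gripper opens to 94 mm and grips with 3 to 60 N. Pads are 16 mm wide; open, the fingers measure 119 mm over their backs; the gripper's body (75 mm by 177 mm) begins 78 mm behind the grasp point.
Start: joints at [-1.245, 0.087, 1.371, -0, 1.684, -0.103], TCP at [0.229, -0.5, 0.22] pointing down, gripper open.
Joint ranges: [-3.1, 3.1], [-0.76, 2.03], [0.27, 2.55], [-1.08, 4.22], [0.17, 2.65], [-2.57, 2.57]. Speed limits (rad/s): [2.79, 2.79, 3.14, 3.14, 3.14, 3.14].

## Interface

Orientations are given as [roll, pitch, yaw] about the fixed x, y, z axes, in that order (R = Rz(yaw) Ry(pitch) Rx(roll)).
In Python, from bench import robot gives the robot as it stands.
- The arm moves only by the tool carry_out, never from a script. Its argument "increments" is a list of rows, each a list of 3 entries, a list of its own where there are three numbers: the closure in counts, from 0 (fully open) to 255 (shut), then the shift along the tool's x, y, z in mm, then the turn about the tool's z in degrees. In form: [[fingers, [dx, dy, dz], twist], ...]. A call has 1 to 8 rows; each row shifts and turns the commanded pose from where the row before left it, along the tool's axes as they then stand; what a row does not reach is not made up. A row lasts 1/10 s, in which the tool goes at most 50 mm and 8.59 degrees, less where a joint would pass 70% of its speed; a pose out of reach is approached as far as the arm can. A call with a gripper value outside its range is refused whole. The fingers move at their own pace and stop on an object; the grip force is fixed at half the most. Time passes only in rows, so rows that do not move let the fingers close. It gives the time, the measured TCP pose, the force, the opening and the grip force at its end, in the units of the state.
- robot.get_obs(): the state, without advancing time (a new reading comes with each control period).
- robot.snapshot(name): name is "side" or "top"; returns the picture (420x560x3 uint8, blue, green, red); there is no depth.
- robot.get_calibration(name): a dict with "vfov" (degrees; the focal length in pixels is half the picture's height over the tangent of half this angle, whatever the lens; pixels are square), "cx", "cy" (the principal point, pixels), "T" (4x4, takes a point from camera to world coordinates). Camera axes: x right, y down, z forward; pixel columns grow to the right and rows downward; lengths in m; the calibration is good to about 2 mm. A picture is of the moment at which its call begins. get_calibration takes no time and is no camera call.
- robot.close_job(): hands the job in; it is judged then, once.
The state is a dict: "time": time; "joint_positions": joint angles; "qvel": joint speeds; "joint_torque": joint torques, N m; "tool_pos": TCP position; "ee_rot": TCP orientation; "wrist_force": force on the tool from outside, world axes, zero at the start; "wrist_torque": the same for the moment, N m; "width": finger opening in m; "finger_force": force on a finger pad.
Only numpy, scipy, OpenCV 4.12 (cv2) and the standard library are available. Lean on these libraries where they do the work, as an engineer would, in place of code of your own. Each camera call takes 0.05 s, during which the arm holds its last target. There are 200 camera calls.

## Working session

There is one attempt and no reset: what is moved stays moved. The work goes in short steps, Python scripts to look and compute and a tool call to move; the robot and the scene stay as the last step left them, time stands still between calls to the robot, and variables do not carry over. Pictures are saved under pics/ and viewed, at most 10 in all, crops included, and the job is handed in when it is done.

Besides the shell and the picture viewer there is one more tool, called after "Request:" in YAML: its name, and indented under it one key for each argument. carry_out: Moves the arm, as the interface text tells. Its arguments: {"type":"object","properties":{"increments":{"type":"array","items":{"type":"array"}}},"required":["increments"]}

```bash
mkdir -p pics; python3 - <<'E'
from bench import robot
import cv2
for n in ("top","side"):
    im=robot.snapshot(n); cv2.imwrite(f"pics/{n}0.png",im)
    c=robot.get_calibration(n); print(n,c)
o=robot.get_obs(); print(o["tool_pos"],o["ee_rot"],o["width"],o["time"],o["wrist_force"],robot.tcp_to_tips)
E
```

```text
top {'vfov': 55.558665076333185, 'cx': 276.6111286312896, 'cy': 211.7031252244376, 'T': array([[-0.00604567, -0.99681796,  0.07948215,  0.38698252],
       [-0.99997942,  0.00619723,  0.00166026, -0.00682308],
       [-0.00214755, -0.07947048, -0.99683491,  1.14502582],
       [ 0.        ,  0.        ,  0.        ,  1.        ]])}
side {'vfov': 44.48594833071251, 'cx': 277.26965033452836, 'cy': 207.796092877957, 'T': array([[ 0.98198552, -0.13989249,  0.12702179,  0.2576844 ],
       [-0.18854292, -0.68098086,  0.70761334, -1.06817964],
       [-0.01249038, -0.71881511, -0.69508908,  1.10841024],
       [ 0.        ,  0.        ,  0.        ,  1.        ]])}
[ 0.22854002 -0.49977102  0.21842583] [-3.13965394e+00 -2.29214556e-04  4.28777826e-01] 0.09372445035154604 0.1 [-0.07967867  0.39550963  0.51568788] 0.014
```

View pics/top0.png

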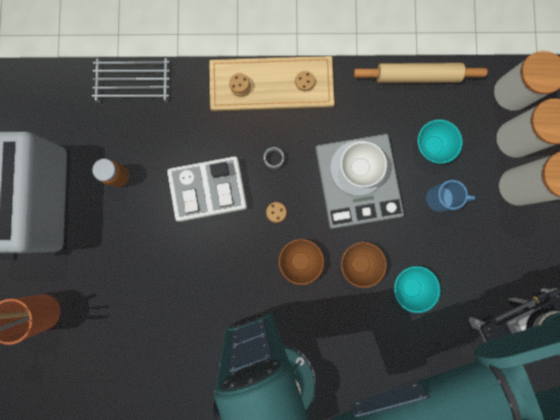

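View pics/side0.png

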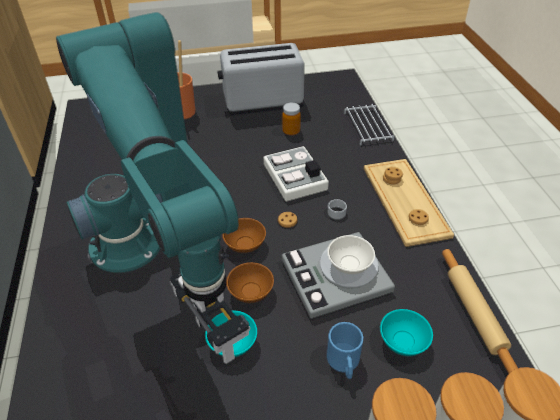

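Top view: the power block is on the left. Its black plug is at (220,170), so the plugged gang is the right one, with its rocker at (225,195). The spare rocker is at (190,200). The scale's keys are oblong (341,215), square (366,211) and round (391,208). I'll confirm these in one enlarged crop and measure them.

```bash
cat > h.py <<'E'
import numpy as np, cv2
from bench import robot
def ray(n,uv,z):
    c=robot.get_calibration(n); T=c["T"]; f=210/np.tan(np.radians(c["vfov"]/2))
    d=T[:3,:3]@np.array([(uv[0]-c["cx"])/f,(uv[1]-c["cy"])/f,1]); p=T[:3,3]
    return p+d*(z-p[2])/d[2]
def proj(n,P):
    c=robot.get_calibration(n); T=c["T"]; f=210/np.tan(np.radians(c["vfov"]/2))
    q=T[:3,:3].T@(np.array(P)-T[:3,3]); return np.array([c["cx"]+f*q[0]/q[2],c["cy"]+f*q[1]/q[2]])
def blobs(im,box,th,z,n,lo=40,hi=700):
    x0,y0,x1,y1=box; g=im[y0:y1,x0:x1].min(2)
    m=(g>th).astype(np.uint8); k,l,s,c=cv2.connectedComponentsWithStats(m,connectivity=4)
    for i in range(1,k):
        if lo<s[i,4]<hi: uv=c[i]+[x0,y0]; print(n,s[i],uv.round(1),ray(n,uv,z).round(4))
E
python3 - <<'E'
from h import *
t=cv2.imread("pics/top0.png"); s=cv2.imread("pics/side0.png")
blobs(t,(325,198,405,228),175,.047,"top",30)
print("side keys"); blobs(s,(283,245,330,310),175,.047,"side",20)
# grey corners of scale / white block rect
print("block")
for th in (150,):
    g=t[150:228,160:250].min(2); m=(g>th).astype(np.uint8)
    cs,_=cv2.findContours(m,cv2.RETR_EXTERNAL,cv2.CHAIN_APPROX_NONE); c=max(cs,key=cv2.contourArea)
    r=cv2.minAreaRect(c); print(r, cv2.contourArea(c)); 
    for p in cv2.boxPoints(r)+[160,150]: print(ray("top",p,.04).round(4))
    print("ctr",ray("top",np.array(r[0])+[160,150],.04).round(4))
a=cv2.resize(t[150:230,160:250],None,fx=4.4,fy=4.4,interpolation=cv2.INTER_CUBIC)
b=cv2.resize(t[150:230,320:410],None,fx=4.4,fy=4.4,interpolation=cv2.INTER_CUBIC)
c=np.hstack([a,b]); print(c.shape); cv2.imwrite("pics/crop.png",c)
E
```

```text
top [62  5  9  9 66] [390.9 206.9] [ 0.4858 -0.321   0.047 ]
top [38 10  7  7 47] [366.  211.1] [ 0.4746 -0.2519  0.047 ]
top [ 9 14 16  8 98] [341.1 215.4] [ 0.4633 -0.1829  0.047 ]
side keys
side [ 38   0   9  33 205] [325.6 261.7] [ 0.5394 -0.2175  0.047 ]
side [ 8  5 11 14 85] [295.7 256.6] [ 0.4646 -0.1843  0.047 ]
side [19 27  8  8 47] [305.4 275.5] [ 0.4757 -0.2527  0.047 ]
side [29 47  9  9 66] [316.  296.1] [ 0.487  -0.3218  0.047 ]
block
((45.903770446777344, 38.48678970336914), (53.13652420043945, 71.6268081665039), 79.3803482055664) 3659.5
[0.5973 0.3052 0.04  ]
[0.6336 0.1077 0.04  ]
[0.486  0.0802 0.04  ]
[0.4504 0.2757 0.04  ]
ctr [0.5414 0.1922 0.04  ]
(352, 792, 3)
```

View pics/crop.png

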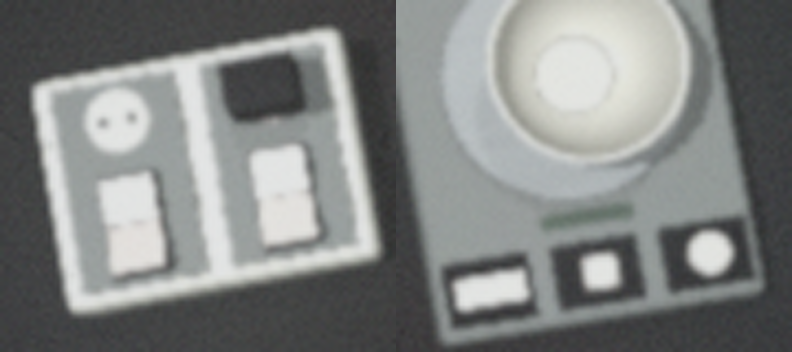

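The crop confirms it. Plug in the right-hand gang, spare socket open on the left. Keys left to right are oblong, square and round, matching in both views to about 2 mm. Next I measure the rocker and close the fingers while moving out.

```bash
python3 - <<'E'
from h import *
t=cv2.imread("pics/top0.png"); s=cv2.imread("pics/side0.png")
for th in (180,195):
  for n,im,box in (("top",t,(212,180,238,210)),("side",s,(277,166,308,187))):
    x0,y0,x1,y1=box; m=(im[y0:y1,x0:x1].min(2)>th).astype(np.uint8)
    cs,_=cv2.findContours(m,cv2.RETR_EXTERNAL,cv2.CHAIN_APPROX_NONE)
    for c in cs:
        if cv2.contourArea(c)<30: continue
        r=cv2.minAreaRect(c); print(th,n,np.round(r[0]+np.array([x0,y0]),1),np.round(r[1],1),round(r[2],1),ray(n,np.array(r[0])+[x0,y0],.055).round(4))
# from block geometry: centre, yaw ~.18
for yaw in (.18,):
    ex=np.array([np.cos(yaw),np.sin(yaw)]); ey=np.array([-ex[1],ex[0]])
    print("gang centre line x=0:",np.array([.5414,.1922])-.048*ey)
E
```

```text
180 top [223.6 193.7] [21.  12.2] 80.5 [0.5245 0.1406 0.055 ]
180 side [292.9 175.1] [ 8.  19.2] 76.0 [0.5265 0.1399 0.055 ]
180 side [287.7 171.3] [15.6 30.4] 45.0 [0.5145 0.1619 0.055 ]
195 top [223.7 193.6] [20.5 11.7] 80.5 [0.5247 0.1404 0.055 ]
195 side [292.6 175.3] [ 7.4 18.4] 75.1 [0.5254 0.1395 0.055 ]
195 side [290.2 168.4] [ 2.6 27.9] 75.3 [0.525  0.1741 0.055 ]
gang centre line x=0: [0.54999342 0.1449755 ]
```

Request:
carry_out:
  increments:
    - [255,[0,0,0],7.1]
    - [255,[0,0,0],7.1]
    - [255,[0,0,0],0]

```text
time: 0.4
tool_pos: [0.2286, -0.5, 0.2189]
ee_rot: [-3.14, 0.0, 0.181]
wrist_force: [0.1, 0.9, 0.1]
width: 0.0736
finger_force: 0.0
```

Request:
carry_out:
  increments:
    - [255,[25,-38,0],0]
    - [255,[25,-38,0],0]
    - [255,[25,-38,0],0]
    - [255,[25,-38,0],0]
    - [255,[25,-38,0],0]
    - [255,[25,-38,0],0]
    - [255,[25,-38,0],0]
    - [255,[25,-38,0],0]

```text
time: 1.2
tool_pos: [0.3709, -0.1634, 0.2194]
ee_rot: [3.141, -0.0, 0.184]
wrist_force: [0.4, -0.0, 0.0]
width: 0.0095
finger_force: 0.0
```

Request:
carry_out:
  increments:
    - [255,[25,-37,0],0]
    - [255,[25,-37,0],0]
    - [255,[25,-37,0],0]
    - [255,[25,-37,0],0]
    - [255,[25,-37,10],0]
    - [255,[25,-37,20],0]
    - [255,[10,-15,30],0]
    - [255,[0,0,0],0]

```text
time: 2.0
tool_pos: [0.4828, 0.0987, 0.1544]
ee_rot: [-3.14, 0.01, 0.188]
wrist_force: [-0.8, -0.5, -0.8]
width: 0.0002
finger_force: 0.0
```

Request:
carry_out:
  increments:
    - [255,[0,0,0],1.0]
    - [255,[0,0,0],0]

```text
time: 2.2
tool_pos: [0.4859, 0.0959, 0.1609]
ee_rot: [3.141, -0.002, 0.163]
wrist_force: [0.5, -0.2, 0.9]
width: 0.0007
finger_force: 0.0
```

Request:
carry_out:
  increments:
    - [255,[12,-18,20],0]
    - [255,[12,-19,20],0]
    - [255,[0,0,20],0]
    - [255,[0,0,10],0]
    - [255,[0,0,0],0]
    - [255,[0,0,0],0]

```text
time: 2.8
tool_pos: [0.5038, 0.1364, 0.0909]
ee_rot: [3.141, -0.002, 0.162]
wrist_force: [0.3, 0.3, 0.1]
width: 0.0008
finger_force: 0.0
```

```bash
python3 - <<'E'
from h import *
o=robot.get_obs(); print(o["tool_pos"],o["ee_rot"],o["wrist_force"])
im=robot.snapshot("side"); tip=o["tool_pos"]-[0,0,.014]
print(proj("side",tip), proj("side",[.5038,.1365,.059]))
a=im[130:220,240:340]; cv2.imwrite("pics/s1.png",cv2.resize(a,None,fx=5,fy=5,interpolation=cv2.INTER_CUBIC))
E
```

```text
[0.50383523 0.13638767 0.09091817] [ 3.14134734e+00 -2.23050425e-03  1.62246424e-01] [0.29038096 0.28028283 0.14946154]
[286.08787598 171.4583256 ] [286.07286956 175.81764446]
```

View pics/s1.png

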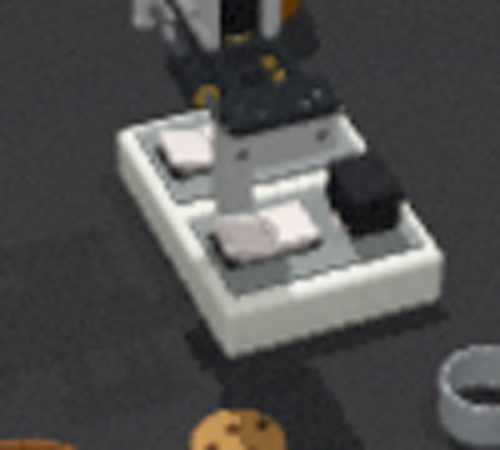

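The fingertips at crop (235,210), full-image (287,172), sit over the front, raised half of the plugged rocker. Now pressing.

Request:
carry_out:
  increments:
    - [255,[0,0,10],0]
    - [255,[0,0,6],0]
    - [255,[0,0,3],0]
    - [255,[0,0,2],0]
    - [255,[0,0,1],0]
    - [255,[0,0,1],0]
    - [255,[0,0,0],0]
    - [255,[0,0,0],0]

```text
time: 3.65
tool_pos: [0.5033, 0.1373, 0.0665]
ee_rot: [-3.142, -0.001, 0.164]
wrist_force: [-0.1, -0.3, -0.5]
width: 0.0005
finger_force: 0.0
```

Request:
carry_out:
  increments:
    - [255,[0,0,1],0]
    - [255,[0,0,1],0]
    - [255,[0,0,0],0]

```text
time: 3.95
tool_pos: [0.5034, 0.1373, 0.0652]
ee_rot: [-3.142, -0.001, 0.164]
wrist_force: [-1.0, 0.8, 4.2]
width: 0.0007
finger_force: 2.1
```

Request:
carry_out:
  increments:
    - [255,[0,0,1],0]
    - [255,[0,0,1],0]
    - [255,[0,0,1],0]
    - [255,[0,0,0],0]

```text
time: 4.35
tool_pos: [0.5035, 0.1373, 0.0649]
ee_rot: [3.142, -0.002, 0.164]
wrist_force: [-6.5, -1.2, 15.9]
width: 0.0004
finger_force: 8.0
```

Hard stop reached (16 N, no further travel). I'll lift and look.

Request:
carry_out:
  increments:
    - [255,[0,0,-15],0]
    - [255,[0,0,-40],0]
    - [255,[0,0,-45],0]
    - [255,[0,25,0],0]
    - [255,[0,45,0],0]
    - [255,[0,48,0],0]
    - [255,[0,48,0],0]
    - [255,[0,48,0],0]

```text
time: 5.15
tool_pos: [0.538, -0.0757, 0.1612]
ee_rot: [3.141, -0.0, 0.164]
wrist_force: [0.2, 0.4, -0.5]
width: 0.0004
finger_force: 0.0
```

```bash
python3 - <<'E'
from h import *
o=robot.get_obs(); print(o["tool_pos"],o["ee_rot"],o["wrist_force"])
im=robot.snapshot("side"); t=robot.snapshot("top"); cv2.imwrite("pics/t2f.png",t)
a=cv2.resize(im[135:205,255:335],None,fx=5,fy=5,interpolation=cv2.INTER_CUBIC)
b=cv2.resize(t[155:225,165:245],None,fx=5,fy=5,interpolation=cv2.INTER_CUBIC)
cv2.imwrite("pics/s2.png",np.hstack([a,b]))
E
```

```text
[ 0.53800493 -0.07572399  0.1611946 ] [ 3.14143948e+00 -4.21008613e-04  1.63891095e-01] [ 0.22227825  0.35384447 -0.4846362 ]
```

View pics/s2.png

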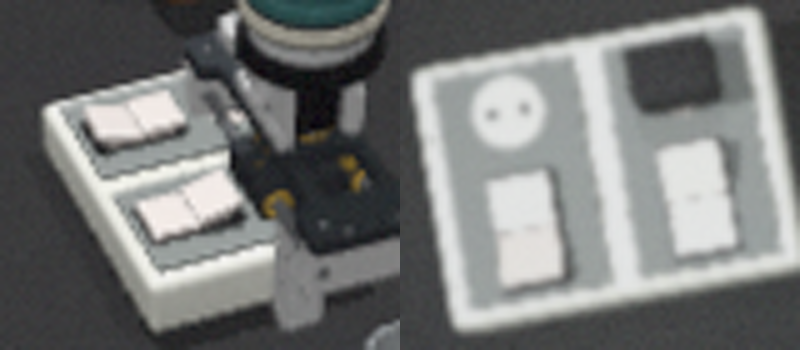

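The plugged rocker's front half is now level and its rear end is raised (top crop around (697,200)). The spare rocker at (525,230) is unchanged. On to the round key.

Request:
carry_out:
  increments:
    - [255,[-17,42,0],0]
    - [255,[-17,42,0],0]
    - [255,[-17,42,0],0]
    - [255,[-17,42,0],0]
    - [255,[-17,42,0],0]
    - [255,[0,0,0],0]
    - [255,[0,0,0],0]

```text
time: 5.95
tool_pos: [0.4881, -0.2949, 0.1609]
ee_rot: [-3.14, 0.0, 0.162]
wrist_force: [0.5, 1.3, -0.7]
width: 0.0004
finger_force: 0.0
```

Request:
carry_out:
  increments:
    - [255,[-6,26,0],0]
    - [255,[0,0,25],0]
    - [255,[0,0,35],0]
    - [255,[0,0,20],0]
    - [255,[0,0,7],0]
    - [255,[0,0,0],0]
    - [255,[0,0,0],0]

```text
time: 6.65
tool_pos: [0.4877, -0.3212, 0.0759]
ee_rot: [3.14, -0.002, 0.165]
wrist_force: [0.1, 0.2, 0.5]
width: 0.0004
finger_force: 0.0
```

```bash
python3 - <<'E'
from h import *
o=robot.get_obs(); print(o["tool_pos"],o["ee_rot"],o["wrist_force"])
im=robot.snapshot("side"); print(proj("side",o["tool_pos"]-[0,0,.014]))
cv2.imwrite("pics/s3.png",cv2.resize(im[235:325,265:385],None,fx=5,fy=5,interpolation=cv2.INTER_CUBIC))
E
```

```text
[ 0.48772308 -0.3212395   0.07594161] [ 3.13995433e+00 -1.69759317e-03  1.64940955e-01] [0.14478025 0.20720383 0.45490967]
[316.47992634 292.25570842]
```

View pics/s3.png

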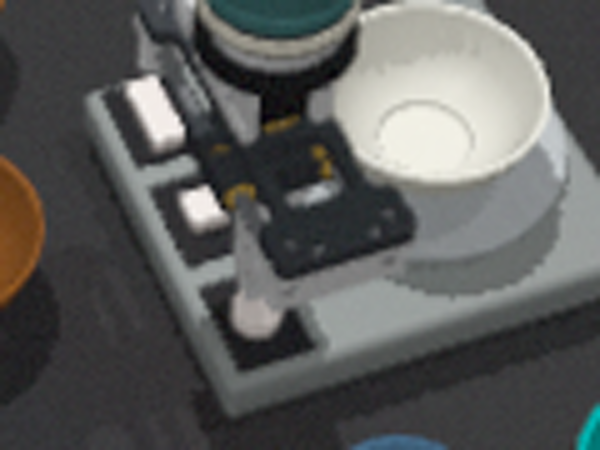

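Fingertips are centred over the round key at crop (257,315), with the bowl clear.

Request:
carry_out:
  increments:
    - [255,[0,0,10],0]
    - [255,[0,0,5],0]
    - [255,[0,0,2],0]
    - [255,[0,0,2],0]
    - [255,[0,0,2],0]
    - [255,[0,0,2],0]
    - [255,[0,0,0],0]
    - [255,[0,0,0],0]

```text
time: 7.5
tool_pos: [0.487, -0.3219, 0.0552]
ee_rot: [3.14, -0.002, 0.164]
wrist_force: [-3.2, 4.3, 13.9]
width: 0.0001
finger_force: 7.1
```

Request:
carry_out:
  increments:
    - [255,[0,0,1],0]
    - [255,[0,0,0],0]
    - [255,[0,0,0],0]

```text
time: 7.8
tool_pos: [0.487, -0.322, 0.0551]
ee_rot: [3.14, -0.002, 0.164]
wrist_force: [-4.5, 4.2, 17.3]
width: 0.0003
finger_force: 8.9
```

Bottomed out: tip at 41 mm, as expected for fully in. Lift and go to the zero key.

Request:
carry_out:
  increments:
    - [255,[0,0,-15],0]
    - [255,[0,0,-30],0]
    - [255,[0,0,0],0]
    - [255,[0,-45,0],0]
    - [255,[0,-50,0],0]
    - [255,[0,-45,0],0]
    - [255,[0,0,0],0]
    - [255,[0,0,0],0]

```text
time: 8.6
tool_pos: [0.4634, -0.183, 0.0948]
ee_rot: [3.141, 0.001, 0.165]
wrist_force: [0.8, 0.1, 0.0]
width: 0.0002
finger_force: 0.0
```

```bash
python3 - <<'E'
from h import *
o=robot.get_obs(); print(o["tool_pos"],o["ee_rot"],o["wrist_force"])
im=robot.snapshot("side")
cv2.imwrite("pics/s4.png",cv2.resize(im[235:325,265:385],None,fx=5,fy=5,interpolation=cv2.INTER_CUBIC))
E
```

```text
[ 0.46341874 -0.18297706  0.09479475] [3.14128085e+00 8.57724673e-04 1.65262472e-01] [0.81842532 0.12372176 0.01600074]
```

View pics/s4.png

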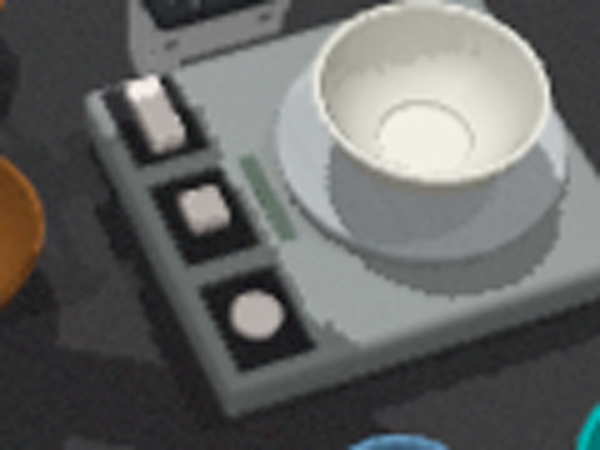

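The round key at crop (257,315) is now low on its plate. The square key is still up and the bowl hasn't moved. Now pressing the oblong key.

Request:
carry_out:
  increments:
    - [255,[0,0,15],0]
    - [255,[0,0,13],0]
    - [255,[0,0,5],0]
    - [255,[0,0,3],0]
    - [255,[0,0,3],0]
    - [255,[0,0,3],0]
    - [255,[0,0,0],0]
    - [255,[0,0,0],0]

```text
time: 9.45
tool_pos: [0.4636, -0.1841, 0.0552]
ee_rot: [3.14, 0.0, 0.164]
wrist_force: [-5.5, -0.4, 8.6]
width: 0.0003
finger_force: 4.1
```

Request:
carry_out:
  increments:
    - [255,[0,0,1],0]
    - [255,[0,0,1],0]
    - [255,[0,0,0],0]
    - [255,[0,0,0],0]

```text
time: 9.85
tool_pos: [0.4637, -0.1842, 0.055]
ee_rot: [3.14, 0.0, 0.164]
wrist_force: [-7.5, 2.4, 17.2]
width: 0.0002
finger_force: 8.2
```

Stalled at the same depth with 17 N, so it is fully down. I'll let go, lift and move back.

Request:
carry_out:
  increments:
    - [255,[0,0,-10],0]
    - [255,[0,0,-30],0]
    - [255,[0,0,-45],0]
    - [255,[0,0,-45],0]
    - [255,[-30,-20,0],0]
    - [255,[-40,-20,0],0]
    - [255,[0,0,0],0]
    - [255,[0,0,0],0]

```text
time: 10.65
tool_pos: [0.3884, -0.1553, 0.1818]
ee_rot: [3.14, -0.002, 0.163]
wrist_force: [0.6, 0.4, -0.3]
width: 0.0008
finger_force: 0.0
```

```bash
python3 - <<'E'
from h import *
o=robot.get_obs(); print(o["tool_pos"],o["wrist_force"],o["time"])
im=robot.snapshot("side"); t=robot.snapshot("top")
a=cv2.resize(im[120:330,240:400],None,fx=2.5,fy=2.5,interpolation=cv2.INTER_CUBIC)
b=cv2.resize(t[130:340,160:320],None,fx=2.5,fy=2.5,interpolation=cv2.INTER_CUBIC)
cv2.imwrite("pics/s5.png",np.hstack([a,b]))
E
```

```text
[ 0.38840656 -0.15534717  0.18182506] [ 0.60825543  0.38126178 -0.26405346] 10.65
```

View pics/s5.png

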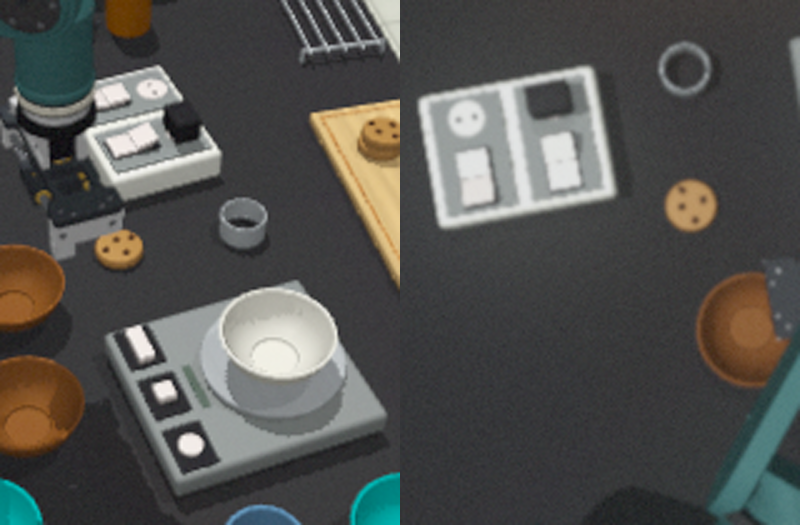

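The plugged rocker is on at (562,160), the round key is in at (190,444), and the oblong key is back up at (140,345). The bowl, cutter and biscuit have not moved, and the arm is clear. Handing in.

```bash
python3 -c "
from bench import robot
print(robot.close_job())"
```

```text
the job is handed in; nothing more can be done
None
```

I pressed the plugged socket's rocker on, then the power key in (it stayed in), then the zero key down and let it come back up. The bowl and other loose items in view had not moved, and I handed the job in at about 10.7 s; no verdict came back.

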